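# Find the hidden battery-tray release on the leak alarm under the sink

### The job

The batteries in the white leak alarm on the cupboard floor need changing: with a fingertip, feel the four alike round wells in its lid for the one whose disc gives, and press that disc right down so that the battery tray springs out of the end of the box. Let go so the disc comes back up, and leave the tray fully out. Do not pick up or shift any of the things standing around.

Things in the scene. Friction and masses are not known exactly. Their poses are not given: they have to be found in the camera images.
- unit: leak alarm: white plastic box fixed flat to the cupboard floor, 170 mm (its x) x 260 mm (its y), 55 mm high; origin under its middle, z up. Its flat lid has four round wells, all alike, 52 mm across, each with a grey 49 mm disc lying 2.5 mm below the lid's face. Three discs are rigid screw covers; the fourth, in a different well each time, is the tray's sprung release
- tray_front (a point): middle of the battery tray's grey front (98 mm wide, 32 mm high), in the box's +y end; the tray springs out 45 mm along the box's +y and needs that space free
- well_a (a point): centre of one well, at the height of the lid's face (55 mm above the box's underside; the disc is 2.5 mm lower); at x -50, y -80 mm in the box's frame. It may or may not hold the release
- well_b (a point): centre of one well, at the height of the lid's face (55 mm above the box's underside; the disc is 2.5 mm lower); at x -50, y 80 mm in the box's frame. It may or may not hold the release
- well_c (a point): centre of one well, at the height of the lid's face (55 mm above the box's underside; the disc is 2.5 mm lower); at x 50, y -80 mm in the box's frame. It may or may not hold the release
- well_d (a point): centre of one well, at the height of the lid's face (55 mm above the box's underside; the disc is 2.5 mm lower); at x 50, y 80 mm in the box's frame. It may or may not hold the release
- release (a joint): how far the release disc is pressed below its rest, 0 to 0.006 m, straight down. A spring resists with 2 N at the start and 4.4 N fully down, and raises it again when let go. Past about 4 mm the tray is unlatched
- tray (a joint): how far the battery tray has come out, m: 0 shut and latched (it cannot be pulled out), 0.045 fully out. Once unlatched its own spring (about 4 N) drives it out in about half a second and keeps it there
- mousetrap: small wooden mousetrap lying flat, 98 x 46 mm, 18 mm high; origin under its middle
- ubend: grey plastic U-bend waste trap lying flat, about 155 x 148 mm, 42 mm high, loose; origin between its legs, on the mat
- soap_dish: green ceramic soap dish, 95 x 125 mm, 26 mm high; origin under its middle
- brush: nylon bottle brush lying flat, 300 mm long, 48 mm high; origin on the mat between bristles (+x end of its own x axis) and handle
- jug: orange plastic jug, 112 mm across, 170 mm high, handle to its +y; origin under its middle
- tin: plain metal can, 72 mm across, 130 mm high; origin under its middle
- sink_plug: black rubber sink plug, 48 mm across, 25 mm high with its ring; origin under its middle

How it is judged:
By the outcome, as a careful person would: the job done as asked, in the order asked, and still so for the second after the job is handed in, with the robot touching nothing.
It also fails if it takes over 51 s, if anything falls off the work surface, if the arm or the gripper's body presses on something with over 40 N, if the wrist force passes 120 N, or if a joint passes its speed limit or range.

### The arm

A 6-joint arm with a two-finger parallel gripper is mounted at the origin on the work surface. World frame = base frame: x ahead of the robot, y to its left, z up, the work surface at z = 0. Lengths are in m, angles in rad, forces in N, time in s.
With the tool pointing down it reaches from about 0.375 to 0.975 m from the base axis. Payload 3.8 kg.
Tool frame: the origin (TCP) lies midway between the tips of the shut fingers; the grasp point (between the pads) lies 19 mm behind it; z points along the fingers, y is the line along which they close (so a half turn about z gives the same grasp; the last joint's range is limited). The gripper opens to 85 mm and grips with 20 to 120 N. Pads are 22 mm wide; open, the fingers measure 114 mm over their backs; the gripper's body (76 mm by 85 mm) begins 54 mm behind the grasp point. The pads swing forward as they close: fully open they stand 13 mm farther back than shut.
Start: joints at [1.1, 0.264, 1.604, -0, 1.274, -0.037], TCP at [0.284, 0.612, 0.231] pointing down, gripper open.
Joint ranges: [-2.63, 2.63], [-0.94, 2.18], [0.31, 2.57], [-1.31, 4.45], [0, 2.66], [-2.55, 2.55]. Speed limits (rad/s): [2.57, 2.57, 3.14, 3.14, 3.14, 3.14].

### API

Orientations are given as a rotation vector (axis times angle).
In Python, from workcell import bot, imaging gives the robot as it stands.
- The arm moves only by the tool step_arm, never from a script. Its argument "series" is a list of rows, each an object of numbers: "grip": the closure, from -1 (fully open) to 1 (shut); "x", "y", "z": the shift along the tool's x, y, z normalised to -1 to 1, where 1 is 500 mm; "ax", "ay", "az": the turn, a rotation vector about the tool's x, y, z normalised to -1 to 1, where 1 is 30 degrees. A call has 1 to 12 rows; each row is the pose to reach, as a shift and turn from the pose commanded when the call began, along the tool's axes at that moment; what a row does not reach only later rows make up. A row lasts 1/10 s, in which the tool goes at most 50 mm and 8.59 degrees, less where a joint would pass 70% of its speed; a pose out of reach is approached as far as the arm can. A call with a number of a shift or a turn outside -1 to 1 is refused whole. A call with a gripper value outside its range is refused whole. The fingers move at their own pace and stop on an object; "force" is the grip in N (left out, the last holds). Time passes only in rows, so rows that repeat a pose let the fingers close. It gives the time, the measured TCP pose, the force, the opening and the grip force at its end, in the units of the state.
- bot.read_state(): the state, without advancing time (a new reading comes with each control period).
- imaging.read_camera(name): name is "side" or "top"; returns a dict with "img" (384x512x3 uint8, red, green, blue), "fx", "fy", "cx", "cy" (pixels), "R" (3x3) and "t" (3): a world point X has camera coordinates R X + t. Camera axes: x right, y down, z forward; pixel columns grow to the right and rows downward; lengths in m; the calibration is good to about 2 mm. A picture is of the moment at which its call begins. There is no depth.
- bot.finish_job(): hands the job in; it is judged then, once.
The state is a dict: "time": time; "q": joint angles; "joint_vel": joint speeds; "joint_torque": joint torques, N m; "tool_pos": TCP position; "tcp_rot": TCP orientation; "wrist_force": force on the tool from outside, world axes, zero at the start; "torque": the same for the moment, N m; "width": opening from 0.0 (shut) to 1.0 (fully open); "grip_force": force on a finger pad.
Only numpy, scipy, OpenCV 4.12 (cv2) and the standard library are available. Lean on these libraries where they do the work, as an engineer would, in place of code of your own. Each camera call takes 0.05 s, during which the arm holds its last target. There are 200 camera calls.

## Working session

There is one attempt and no reset: what is moved stays moved. The work goes in short steps, Python scripts to look and compute and a tool call to move; the robot and the scene stay as the last step left them, time stands still between calls to the robot, and variables do not carry over. Pictures are saved under pics/ and viewed, at most 10 in all, crops included, and the job is handed in when it is done.

Besides the shell and the picture viewer there is one more tool, called by a JSON object that holds its "op" and its "data". step_arm: Moves the arm, as the interface text tells. Scaled input: -1 to 1 covers 500 mm each way for a shift and 30 degrees each way for a turn. Its arguments: {"type":"object","properties":{"series":{"type":"array","items":{"type":"object","properties":{"grip":{"type":"number"},"x":{"type":"number","minimum":-1,"maximum":1},"y":{"type":"number","minimum":-1,"maximum":1},"z":{"type":"number","minimum":-1,"maximum":1},"ax":{"type":"number","minimum":-1,"maximum":1},"ay":{"type":"number","minimum":-1,"maximum":1},"az":{"type":"number","minimum":-1,"maximum":1}}}},"force":{"type":"number"}},"required":["series"]}

```bash
mkdir -p pics
python3 - <<'E'
from workcell import bot, imaging
import cv2,pickle
d={}
for n in("top","side"):
    c=imaging.read_camera(n);d[n]=c
    cv2.imwrite(f"pics/{n}0.png",c["img"][:,:,::-1])
    print(n,c["fx"],c["cx"],c["cy"],c["R"],c["t"])
pickle.dump(d,open("c0.pkl","wb"))
print(bot.read_state())
E
```

```text
top 467.4267174492217 249.3213245281435 191.235038439682 [[ 0.05665584 -0.99837267 -0.00649034]
 [-0.97543699 -0.05396591 -0.21356584]
 [ 0.21286804  0.01843067 -0.97690711]] [-0.02711144  0.52471148  1.42320501]
side 355.32458654289894 253.97388265204012 189.84946977326743 [[ 0.9030712  -0.42947575  0.00360381]
 [-0.21315405 -0.45545827 -0.86436284]
 [ 0.37286426  0.77981302 -0.50285575]] [-0.48726258  0.17822699  0.90283387]
{'time': 0.1, 'q': array([ 1.10008915e+00,  2.64688347e-01,  1.60527381e+00,  2.70049027e-05,
        1.27370974e+00, -3.68996095e-02]), 'joint_vel': array([-6.95373492e-04, -2.40121419e-03, -3.25255663e-03,  4.23599189e-04,
       -8.70306753e-04,  9.58604698e-05]), 'joint_torque': array([ 1.24635162e-04, -5.16706109e+01, -3.68590808e+01, -7.03700675e-05,
        6.25920889e-03,  1.90758504e-05]), 'tool_pos': array([0.28340617, 0.61187189, 0.2300598 ]), 'tcp_rot': array([-0.6759868 , -3.06744183,  0.0031507 ]), 'wrist_force': array([-0.0867252 ,  0.24160684, -0.89950051]), 'torque': array([-0.03133006, -0.00233542, -0.03375004]), 'grip_force': 0.0, 'width': 0.9984606668276277}
```

View pics/top0.png

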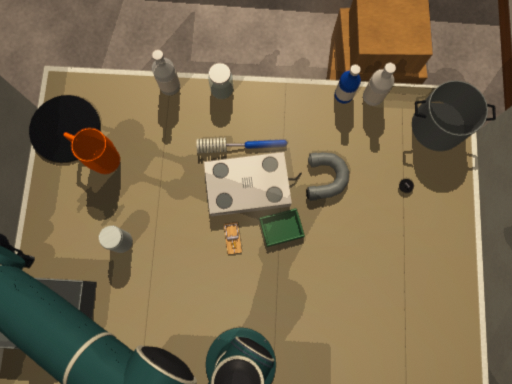

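View pics/side0.png

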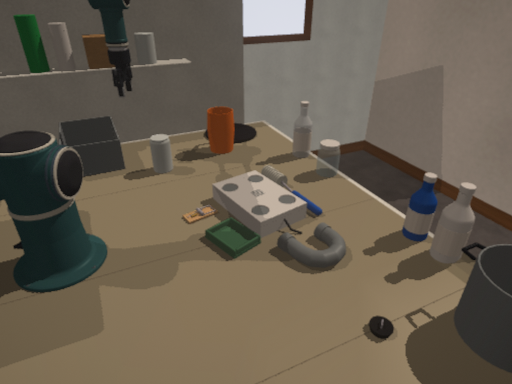

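The top view shows the white box with four grey discs near (221,170), (270,164), (224,201) and (274,194). The brush lies along its upper long side, the cable leaves its right end near (295,180), the soap dish is at (282,228) and the mousetrap at (233,239).

```bash
cat > h.py <<'E'
import numpy as np,cv2
def ray(c,u,v,z):
    R,t=np.array(c["R"]),np.array(c["t"]);o=-R.T@t
    d=R.T@[(u-c["cx"])/c["fx"],(v-c["cy"])/c["fy"],1];return o+d*(z-o[2])/d[2]
def proj(c,X):
    p=np.array(c["R"])@X+c["t"];return c["fx"]*p[0]/p[2]+c["cx"],c["fy"]*p[1]/p[2]+c["cy"]
E
python3 - <<'E'
from h import *;import pickle
d=pickle.load(open("c0.pkl","rb"))
for n,g in(("top",[(221,170),(270,164),(224,201),(274,194)]),("side",[(230,188),(256,180),(262,210),(288,200)])):
    c=d[n];G=cv2.cvtColor(c["img"],cv2.COLOR_RGB2GRAY);
    for u,v in g:
        p=G[v-10:v+11,u-12:u+13]
        th,m=cv2.threshold(p,0,255,cv2.THRESH_BINARY_INV+cv2.THRESH_OTSU)
        k,l,s,ce=cv2.connectedComponentsWithStats(m);i=l[10,12]
        if i==0: print("miss");continue
        uu,vv=ce[i]+[u-12,v-10];print(n,s[i],round(uu,1),round(vv,1),ray(c,uu,vv,.0525).round(4))
c=d["top"];im=cv2.resize(c["img"][120:270,150:370],(770,525),interpolation=cv2.INTER_CUBIC)
s=d["side"];im2=cv2.resize(s["img"][150:280,170:370],(770,500),interpolation=cv2.INTER_CUBIC)
cv2.imwrite("pics/z1.png",im[:,:,::-1]);cv2.imwrite("pics/z2.png",im2[:,:,::-1])
E
```

```text
top [  4   3  16  16 209] 220.2 170.2 [0.59   0.0994 0.0525]
top [  4   2  16  16 206] 269.5 163.7 [ 0.6203 -0.0574  0.0525]
top [  4   2  17  16 216] 223.7 200.4 [0.4922 0.0816 0.0525]
top [  4   2  17  17 223] 274.0 194.4 [ 0.5205 -0.0762  0.0525]
side [  4   5  16   8 102] 229.7 186.8 [0.4934 0.0819 0.0525]
side [ 3  5 16  7 90] 254.8 178.2 [0.59   0.1002 0.0525]
side [  1   5  18  10 147] 259.5 209.6 [ 0.5208 -0.0755  0.0525]
side [  3   5  17   9 123] 286.8 198.9 [ 0.6204 -0.058   0.0525]
```

View pics/z1.png

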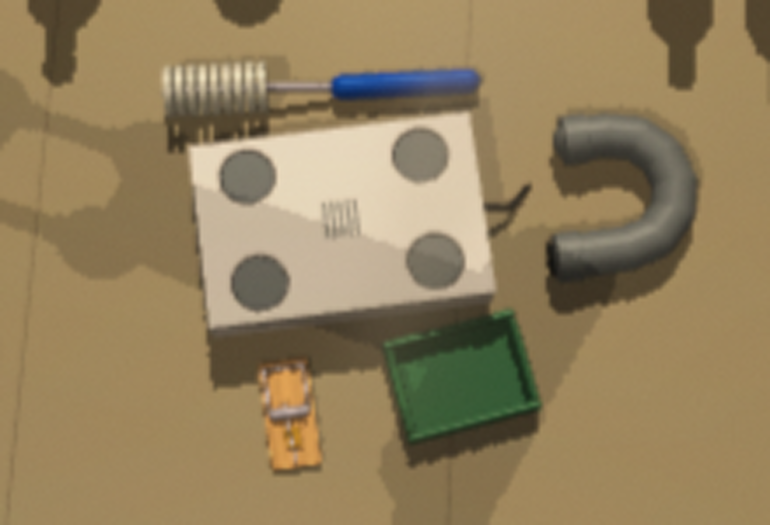

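View pics/z2.png

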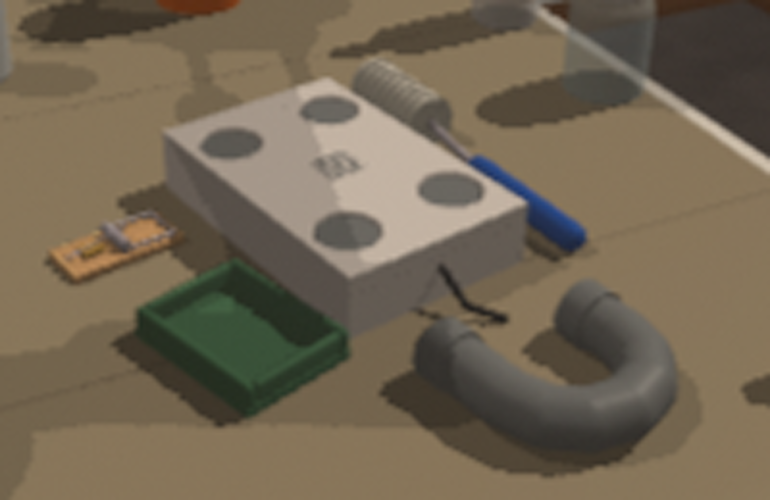

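The left (+y) end has free space in front of it. The cable end shows no tray front, so the tray is on the left. Next I compute the moves.

```bash
cat > go.py <<'E'
import sys,numpy as np
from workcell import bot
from scipy.spatial.transform import Rotation as Ro
s=bot.read_state();R=Ro.from_rotvec(s["tcp_rot"])
print(s["time"],s["tool_pos"].round(4),s["wrist_force"].round(2),R.as_matrix().round(3).tolist())
P=dict(A=(.590,.0998),B=(.6203,-.0577),C=(.4928,.0817),D=(.5207,-.0758))
for k,p in P.items():
    for z in (.08,.0525):
        print(k,z,(R.inv().apply(np.r_[p,z]-s["tool_pos"])/.5).round(4))
E
python3 go.py
python3 - <<'E'
from h import *;import pickle
c=pickle.load(open("c0.pkl","rb"))["top"]
print("jug top",ray(c,88,143,.17),"tin top",ray(c,110,237,.13))
E
```

```text
0.1 [0.2834 0.6119 0.2301] [-0.09  0.24 -0.9 ] [[-0.907, 0.42, -0.001], [0.42, 0.907, -0.002], [0.0, -0.002, -1.0]]
A 0.08 [-0.9869 -0.6709  0.3014]
A 0.0525 [-0.9869 -0.6708  0.3564]
B 0.08 [-1.1743 -0.9313  0.3019]
B 0.0525 [-1.1743 -0.9311  0.3569]
C 0.08 [-0.8257 -0.7855  0.3017]
C 0.0525 [-0.8257 -0.7854  0.3567]
D 0.08 [-1.0088 -1.0478  0.3022]
D 0.0525 [-1.0088 -1.0477  0.3572]
jug top [0.62151632 0.49044518 0.17      ] tin top [0.34885221 0.40316176 0.13      ]
```

{"op": "step_arm", "data": {"series": [{"grip": 1, "x": -0.987, "y": -0.671, "z": 0}, {"grip": 1, "x": -0.987, "y": -0.671, "z": 0}, {"grip": 1, "x": -0.987, "y": -0.671, "z": 0}, {"grip": 1, "x": -0.987, "y": -0.671, "z": 0}, {"grip": 1, "x": -0.987, "y": -0.671, "z": 0}, {"grip": 1, "x": -0.987, "y": -0.671, "z": 0}, {"grip": 1, "x": -0.987, "y": -0.671, "z": 0}, {"grip": 1, "x": -0.987, "y": -0.671, "z": 0}, {"grip": 1, "x": -0.987, "y": -0.671, "z": 0.1}, {"grip": 1, "x": -0.987, "y": -0.671, "z": 0.2}, {"grip": 1, "x": -0.987, "y": -0.671, "z": 0.3}, {"grip": 1, "x": -0.987, "y": -0.671, "z": 0.3}]}}

```text
validation failed for argument at $.se...
```

```bash
python3 go.py
```

```text
0.1 [0.2834 0.6119 0.2301] [-0.09  0.24 -0.9 ] [[-0.907, 0.42, -0.001], [0.42, 0.907, -0.002], [0.0, -0.002, -1.0]]
A 0.08 [-0.9869 -0.6709  0.3014]
A 0.0525 [-0.9869 -0.6708  0.3564]
B 0.08 [-1.1743 -0.9313  0.3019]
B 0.0525 [-1.1743 -0.9311  0.3569]
C 0.08 [-0.8257 -0.7855  0.3017]
C 0.0525 [-0.8257 -0.7854  0.3567]
D 0.08 [-1.0088 -1.0478  0.3022]
D 0.0525 [-1.0088 -1.0477  0.3572]
```

The call was refused and nothing moved. The message is cut off, so I'll try one row with every field given.

{"op": "step_arm", "data": {"series": [{"x": -0.987, "y": -0.671, "z": 0.0, "ax": 0.0, "ay": 0.0, "az": 0.0, "grip": 1.0}]}}

```text
time: 0.2
tool_pos: [0.3071, 0.5725, 0.2301]
tcp_rot: [-0.668, -3.068, -0.002]
wrist_force: [2.0, 0.7, 0.1]
width: 0.859
grip_force: 0.0
```

One full row is accepted, so I'll give every field in every row. About 50 mm is covered, and I'll send the rest of that move now.

{"op": "step_arm", "data": {"series": [{"x": -0.904, "y": -0.615, "z": 0.0, "ax": 0.0, "ay": 0.0, "az": 0.0, "grip": 1.0}, {"x": -0.904, "y": -0.615, "z": 0.0, "ax": 0.0, "ay": 0.0, "az": 0.0, "grip": 1.0}, {"x": -0.904, "y": -0.615, "z": 0.0, "ax": 0.0, "ay": 0.0, "az": 0.0, "grip": 1.0}, {"x": -0.904, "y": -0.615, "z": 0.0, "ax": 0.0, "ay": 0.0, "az": 0.0, "grip": 1.0}, {"x": -0.904, "y": -0.615, "z": 0.0, "ax": 0.0, "ay": 0.0, "az": 0.0, "grip": 1.0}, {"x": -0.904, "y": -0.615, "z": 0.0, "ax": 0.0, "ay": 0.0, "az": 0.0, "grip": 1.0}, {"x": -0.904, "y": -0.615, "z": 0.0, "ax": 0.0, "ay": 0.0, "az": 0.0, "grip": 1.0}, {"x": -0.904, "y": -0.615, "z": 0.0, "ax": 0.0, "ay": 0.0, "az": 0.0, "grip": 1.0}, {"x": -0.904, "y": -0.615, "z": 0.1, "ax": 0.0, "ay": 0.0, "az": 0.0, "grip": 1.0}, {"x": -0.904, "y": -0.615, "z": 0.2, "ax": 0.0, "ay": 0.0, "az": 0.0, "grip": 1.0}, {"x": -0.904, "y": -0.615, "z": 0.2, "ax": 0.0, "ay": 0.0, "az": 0.0, "grip": 1.0}, {"x": -0.904, "y": -0.615, "z": 0.2, "ax": 0.0, "ay": 0.0, "az": 0.0, "grip": 1.0}]}}

```text
time: 1.4
tool_pos: [0.5896, 0.0977, 0.1281]
tcp_rot: [-0.678, -3.064, 0.003]
wrist_force: [-0.6, 0.1, 0.3]
width: 0.003
grip_force: 0.0
```

```bash
python3 go.py
```

```text
1.4 [0.5896 0.0977 0.1281] [-0.55  0.1   0.28] [[-0.907, 0.422, -0.004], [0.422, 0.907, -0.001], [0.003, -0.002, -1.0]]
A 0.08 [0.0008 0.0045 0.0962]
A 0.0525 [0.0006 0.0046 0.1512]
B 0.08 [-0.1871 -0.2555  0.0963]
B 0.0525 [-0.1873 -0.2554  0.1513]
C 0.08 [ 0.1617 -0.1104  0.0969]
C 0.0525 [ 0.1616 -0.1103  0.1519]
D 0.08 [-0.0218 -0.3724  0.097 ]
D 0.0525 [-0.022  -0.3723  0.152 ]
```

{"op": "step_arm", "data": {"series": [{"x": 0.0, "y": 0.004, "z": 0.08, "ax": 0.0, "ay": 0.0, "az": 0.0, "grip": 1.0}, {"x": 0.0, "y": 0.004, "z": 0.13, "ax": 0.0, "ay": 0.0, "az": 0.0, "grip": 1.0}, {"x": 0.0, "y": 0.004, "z": 0.142, "ax": 0.0, "ay": 0.0, "az": 0.0, "grip": 1.0}, {"x": 0.0, "y": 0.004, "z": 0.146, "ax": 0.0, "ay": 0.0, "az": 0.0, "grip": 1.0}, {"x": 0.0, "y": 0.004, "z": 0.15, "ax": 0.0, "ay": 0.0, "az": 0.0, "grip": 1.0}, {"x": 0.0, "y": 0.004, "z": 0.15, "ax": 0.0, "ay": 0.0, "az": 0.0, "grip": 1.0}, {"x": 0.0, "y": 0.004, "z": 0.15, "ax": 0.0, "ay": 0.0, "az": 0.0, "grip": 1.0}]}}

```text
time: 2.1
tool_pos: [0.5924, 0.1028, 0.058]
tcp_rot: [0.675, 3.065, 0.002]
wrist_force: [0.0, -0.0, -0.1]
width: -0.001
grip_force: 0.0
```

{"op": "step_arm", "data": {"series": [{"x": 0.0, "y": 0.0, "z": 0.003, "ax": 0.0, "ay": 0.0, "az": 0.0, "grip": 1.0}, {"x": 0.0, "y": 0.0, "z": 0.006, "ax": 0.0, "ay": 0.0, "az": 0.0, "grip": 1.0}, {"x": 0.0, "y": 0.0, "z": 0.006, "ax": 0.0, "ay": 0.0, "az": 0.0, "grip": 1.0}]}}

```text
time: 2.4
tool_pos: [0.591, 0.1024, 0.0533]
tcp_rot: [-0.676, -3.068, 0.0]
wrist_force: [0.7, 1.1, -1.1]
width: -0.004
grip_force: 0.0
```

```bash
python3 go.py|head -4
```

```text
2.4 [0.591  0.1024 0.0533] [ 0.71  1.1  -1.12] [[-0.907, 0.42, -0.0], [0.42, 0.907, 0.0], [0.0, -0.0, -1.0]]
A 0.08 [-0.0004 -0.0056 -0.0534]
A 0.0525 [-0.0004 -0.0056  0.0016]
B 0.08 [-0.1877 -0.266  -0.0534]
```

{"op": "step_arm", "data": {"series": [{"x": 0.0, "y": -0.003, "z": 0.002, "ax": 0.0, "ay": 0.0, "az": 0.0, "grip": 1.0}, {"x": 0.0, "y": -0.003, "z": 0.004, "ax": 0.0, "ay": 0.0, "az": 0.0, "grip": 1.0}, {"x": 0.0, "y": -0.003, "z": 0.004, "ax": 0.0, "ay": 0.0, "az": 0.0, "grip": 1.0}]}}

```text
time: 2.7
tool_pos: [0.5908, 0.1013, 0.0525]
tcp_rot: [0.676, 3.068, 0.001]
wrist_force: [-2.5, 0.3, 7.4]
width: 0.004
grip_force: 3.6
```

{"op": "step_arm", "data": {"series": [{"x": 0.0, "y": 0.0, "z": 0.002, "ax": 0.0, "ay": 0.0, "az": 0.0, "grip": 1.0}, {"x": 0.0, "y": 0.0, "z": 0.002, "ax": 0.0, "ay": 0.0, "az": 0.0, "grip": 1.0}, {"x": 0.0, "y": 0.0, "z": 0.002, "ax": 0.0, "ay": 0.0, "az": 0.0, "grip": 1.0}]}}

```text
time: 3.0
tool_pos: [0.5909, 0.1013, 0.0525]
tcp_rot: [0.676, 3.068, 0.001]
wrist_force: [-5.2, 0.5, 12.6]
width: 0.002
grip_force: 6.4
```

The disc in the first well (A) is rigid: the force rises and it doesn't give. On to C.

{"op": "step_arm", "data": {"series": [{"x": 0.0, "y": 0.0, "z": -0.06, "ax": 0.0, "ay": 0.0, "az": 0.0, "grip": 1.0}, {"x": 0.06, "y": -0.044, "z": -0.06, "ax": 0.0, "ay": 0.0, "az": 0.0, "grip": 1.0}, {"x": 0.12, "y": -0.088, "z": -0.06, "ax": 0.0, "ay": 0.0, "az": 0.0, "grip": 1.0}, {"x": 0.162, "y": -0.118, "z": -0.06, "ax": 0.0, "ay": 0.0, "az": 0.0, "grip": 1.0}, {"x": 0.162, "y": -0.118, "z": -0.03, "ax": 0.0, "ay": 0.0, "az": 0.0, "grip": 1.0}, {"x": 0.162, "y": -0.118, "z": -0.012, "ax": 0.0, "ay": 0.0, "az": 0.0, "grip": 1.0}, {"x": 0.162, "y": -0.118, "z": -0.008, "ax": 0.0, "ay": 0.0, "az": 0.0, "grip": 1.0}, {"x": 0.162, "y": -0.118, "z": -0.005, "ax": 0.0, "ay": 0.0, "az": 0.0, "grip": 1.0}, {"x": 0.162, "y": -0.118, "z": -0.002, "ax": 0.0, "ay": 0.0, "az": 0.0, "grip": 1.0}, {"x": 0.162, "y": -0.118, "z": -0.002, "ax": 0.0, "ay": 0.0, "az": 0.0, "grip": 1.0}, {"x": 0.162, "y": -0.118, "z": -0.002, "ax": 0.0, "ay": 0.0, "az": 0.0, "grip": 1.0}]}}

```text
time: 4.1
tool_pos: [0.4927, 0.0816, 0.0517]
tcp_rot: [0.676, 3.068, 0.0]
wrist_force: [-1.6, -0.8, 3.4]
width: 0.003
grip_force: 1.6
```

Ambiguous, so I press 1.5 mm further.

{"op": "step_arm", "data": {"series": [{"x": 0.0, "y": 0.0, "z": 0.003, "ax": 0.0, "ay": 0.0, "az": 0.0, "grip": 1.0}, {"x": 0.0, "y": 0.0, "z": 0.003, "ax": 0.0, "ay": 0.0, "az": 0.0, "grip": 1.0}, {"x": 0.0, "y": 0.0, "z": 0.003, "ax": 0.0, "ay": 0.0, "az": 0.0, "grip": 1.0}]}}

```text
time: 4.4
tool_pos: [0.4927, 0.0816, 0.0502]
tcp_rot: [0.676, 3.067, 0.0]
wrist_force: [-1.1, -0.7, 4.4]
width: -0.0
grip_force: 2.4
```

It gives: 1.5 mm of travel for about 1 N. Now I press it right down.

{"op": "step_arm", "data": {"series": [{"x": 0.0, "y": 0.0, "z": 0.002, "ax": 0.0, "ay": 0.0, "az": 0.0, "grip": 1.0}, {"x": 0.0, "y": 0.0, "z": 0.004, "ax": 0.0, "ay": 0.0, "az": 0.0, "grip": 1.0}, {"x": 0.0, "y": 0.0, "z": 0.006, "ax": 0.0, "ay": 0.0, "az": 0.0, "grip": 1.0}, {"x": 0.0, "y": 0.0, "z": 0.008, "ax": 0.0, "ay": 0.0, "az": 0.0, "grip": 1.0}, {"x": 0.0, "y": 0.0, "z": 0.01, "ax": 0.0, "ay": 0.0, "az": 0.0, "grip": 1.0}, {"x": 0.0, "y": 0.0, "z": 0.01, "ax": 0.0, "ay": 0.0, "az": 0.0, "grip": 1.0}, {"x": 0.0, "y": 0.0, "z": 0.01, "ax": 0.0, "ay": 0.0, "az": 0.0, "grip": 1.0}, {"x": 0.0, "y": 0.0, "z": 0.01, "ax": 0.0, "ay": 0.0, "az": 0.0, "grip": 1.0}]}}

```text
time: 5.2
tool_pos: [0.4927, 0.0816, 0.0464]
tcp_rot: [0.676, 3.067, 0.0]
wrist_force: [-5.3, -1.5, 14.7]
width: 0.0
grip_force: 7.6
```

The disc is on its stop (z 0.0464, 14.7 N). I'll lift straight up and look.

{"op": "step_arm", "data": {"series": [{"x": 0.0, "y": 0.0, "z": -0.02, "ax": 0.0, "ay": 0.0, "az": 0.0, "grip": 1.0}, {"x": 0.0, "y": 0.0, "z": -0.1, "ax": 0.0, "ay": 0.0, "az": 0.0, "grip": 1.0}, {"x": 0.0, "y": 0.0, "z": -0.2, "ax": 0.0, "ay": 0.0, "az": 0.0, "grip": 1.0}, {"x": 0.0, "y": 0.0, "z": -0.3, "ax": 0.0, "ay": 0.0, "az": 0.0, "grip": 1.0}, {"x": 0.0, "y": 0.0, "z": -0.4, "ax": 0.0, "ay": 0.0, "az": 0.0, "grip": 1.0}, {"x": 0.0, "y": 0.0, "z": -0.4, "ax": 0.0, "ay": 0.0, "az": 0.0, "grip": 1.0}, {"x": 0.0, "y": 0.0, "z": -0.4, "ax": 0.0, "ay": 0.0, "az": 0.0, "grip": 1.0}]}}

```text
time: 5.9
tool_pos: [0.4934, 0.0818, 0.2465]
tcp_rot: [0.675, 3.064, 0.002]
wrist_force: [-0.1, 0.2, -0.1]
width: 0.002
grip_force: 0.0
```

Run:
```python
from workcell import bot, imaging
import cv2,numpy as np
a=imaging.read_camera("top")["img"][120:270,150:370];b=imaging.read_camera("side")["img"][120:280,130:370]
im=np.hstack([cv2.resize(a,(400,273)),cv2.resize(b,(400,273))])
cv2.imwrite("pics/e1.png",im[:,:,::-1]);s=bot.read_state();print(s["tool_pos"],s["wrist_force"])
```

```text
[0.49121471 0.08147182 0.24308846] [-0.0184177   0.26489681 -0.9097204 ]
```

View pics/e1.png

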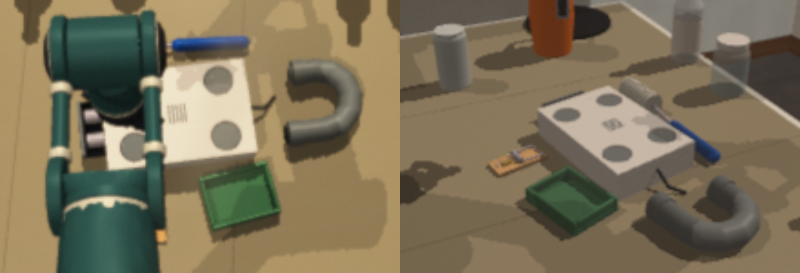

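The top view shows the tray out of the left (+y) end with batteries at crop (92,125). The disc is up level with the others and nothing else has moved. I'll check the extension, then hand in.

Run:
```python
from h import *;import pickle
from workcell import bot
c=pickle.load(open("c0.pkl","rb"))["top"]
P=np.array([(.590,.0998),(.6203,-.0577),(.4928,.0817),(.5207,-.0758)]);m=P.mean(0)
y=(P[0]+P[2]-P[1]-P[3]);y/=np.linalg.norm(y)
e=(ray(c,150+80*.55,120+125*.55,.035)[:2]-m)@y-.13
print("out",e)
if e>.038: print(bot.finish_job())
```

```text
out 0.041181564896224265
the job is handed in; nothing more can be done
None
```

I found the release disc in the front-left well (nearest the robot, on the tray side) and pressed it to its stop. The tray sprang out, measured from the picture at about 41 mm (full travel is 45 mm, and the reading is only good to a few mm); the disc came back up, nothing else moved that I could see, and the job is handed in.

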